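# Unlock a battery charging cradle

## Robot

A 7-joint arm with a two-finger parallel gripper is mounted at the origin on the work surface. World frame = base frame: x ahead of the robot, y to its left, z up, the work surface at z = 0. Lengths are in m, angles in degrees, forces in N, time in s.
With the tool pointing down it reaches from about 0.4 to 0.9 m from the base axis. Payload 5.6 kg.
Tool frame: the origin (TCP) lies midway between the tips of the shut fingers; the grasp point (between the pads) lies 19 mm behind it; z points along the fingers, y is the direction in which the jaws open and shut (so a half turn about z gives the same grasp; the last joint's range is limited). The gripper opens to 92 mm and grips with 3 to 60 N. Pads are 20 mm wide; open, the fingers measure 128 mm over their backs; the gripper's body (75 mm by 189 mm) begins 69 mm behind the grasp point.
Start: joints at [-65.89, 26.786, -0.665, 91.828, 0.344, 61.387, -3.226], TCP at [0.291, 0.581, 0.215] pointing down, gripper open.
Joint ranges: [-144.91, 144.91], [-17.63, 115.5], [-89.93, 88.59], [15.96, 139.68], [-74.01, 254.01], [8.47, 105.57], [-167.45, 167.45]. Speed limits (degrees/s): [147.25, 147.25, 180, 180, 180, 180, 180].

## Interface

Orientations are given as [roll, pitch, yaw] about the fixed x, y, z axes, in that order (R = Rz(yaw) Ry(pitch) Rx(roll)).
In Python, from station import arm gives the robot as it stands.
- The arm moves only by the shell command python3 -m inch 'ROWS' [OPENING] [FORCE]. ROWS is JSON, a list that holds one entry, the list of rows, each a list of 4 numbers: the shift along the tool's x, y, z in cm, then the turn about the tool's z in degrees. In form: [[[x, y, z, yaw], ...]]. A call has 1 to 10 rows; each row is the pose to reach, as a shift and turn from the pose measured when the call began, along the tool's axes at that moment; what a row does not reach only later rows make up. A row lasts 1/8 s, in which the tool goes at most 62.5 mm and 10.7 degrees, less where a joint would pass 70% of its speed; a pose out of reach is approached as far as the arm can. A call with a gripper value outside its range is refused whole. OPENING is the finger opening in cm, from 0 to 9.19, set as the call begins (- or left out, the last holds). The fingers move at their own pace and stop on an object; FORCE is the grip in N (left out, the last holds). Time passes only in rows, so rows that repeat a pose let the fingers close. It gives the time, the measured TCP pose, the force and the opening at its end, in the units of the state.
- arm.observe(): the state, without advancing time (a new reading comes with each control period).
- arm.camera(name): name is "scene" or "top" or "wrist"; returns the picture (400x640x3 uint8, red, green, blue); there is no depth.
- arm.camera_info(name): a dict with "K" (3x3 intrinsics, pixels), "rvec" (rotation vector, rad) and "tvec" (3), from world to camera coordinates, as OpenCV has them. Camera axes: x right, y down, z forward; pixel columns grow to the right and rows downward; lengths in m; the calibration is good to about 2 mm. A picture is of the moment at which its call begins: read the wrist's pose just before it. camera_info takes no time and is no camera call; for the wrist camera it gives the pose at the moment of the call.
- arm.hand_in(): hands the job in, once; it reports no verdict.
The state is a dict: "time": time; "q": joint angles; "dq": joint speeds; "tau": joint torques, N m; "tcp_pos": TCP position; "ee_rot": TCP orientation; "wrist_force": force on the tool from outside, world axes, zero at the start; "torque": the same for the moment, N m; "width": finger opening in m.
Only numpy, scipy, OpenCV 4.12 (cv2) and the standard library are available. Lean on these libraries where they do the work, as an engineer would, in place of code of your own. Each camera call takes 0.05 s, during which the arm holds its last target.

## Task

The battery pack in the charging cradle is done: release it. First draw the orange keeper back as far as it goes, then swing the red hold-down bar by its black knob until it is fully open and no longer over the pack. Leave the pack in its nest, let go of everything and do not disturb the other things on the bench.

Things in the scene. Friction and masses are not known exactly. Their poses are not given: they have to be found in the camera images.
- cradle: Charging cradle fixed to the bench: aluminium plate 220 (x) x 280 (y) x 12 mm with blue nest blocks and grey supports. Origin: centre of the underside; z up. The pack lies along its x axis, the closed hold-down bar along its y axis. Its x axis points along world x at yaw 0; the yaw varies by up to 0.4 rad. Nothing on it is higher than the knobs.
- keeper (a joint): Travel (m) of the orange sliding keeper: 0 home, 0.036 drawn right back. It slides level along the cradle's -y direction, away from the pack, with about 2 N of friction, and stays where left. Home, its nose (24 x 60 x 18 mm, top 84 mm above the bench) blocks the tip of the bar; the bar passes once it is beyond 0.024. May start up to 0.006 drawn.
- keeper_knob (a point): Centre of the top face of the keeper's upright round orange knob: 24 mm in diameter, top 136 mm above the bench and 52 mm above the keeper's body. With the keeper home it lies at x = -26, y = -105 mm in the cradle's frame; it moves with the keeper. The bar's knob stands 79 mm away when both are closed.
- hold_bar (a joint): Angle (rad) of the red hold-down bar about its upright pivot: 0 closed across the pack, 1.57 fully open against its stop, along the cradle's -x direction. Opens clockwise seen from above: the knob goes from the pivot's -y side to its -x side. About 1 N at the knob moves it; it stays where left. Clear of the pack beyond 1.35. Blocked until the keeper is drawn back.
- bar_knob (a point): Centre of the top face of the bar's upright round black knob: 24 mm in diameter, top 135 mm above the bench and 57 mm above the bar, 130 mm from the pivot axis. Bar closed: x = 0, y = -30 mm in the cradle's frame; fully open: about x = -130, y = 100 mm. It moves level on that circle and can turn between the fingers.
- bar_pivot (a point): Point on the upright pivot axis of the hold-down bar, at x = 0, y = 100 mm in the cradle's frame, 82 mm above the bench. The bar is 24 mm wide and 10 mm thick, top 78 mm above the bench, and reaches 170 mm from this axis.
- pack: Battery pack of six steel cells with blue end carriers, 190 x 70 x 45 mm, 0.9 kg or so, loose in the cradle's nest under the bar. Origin: centre of its underside, 12 mm above the bench; x along its length. To be left there.
- spare_stick: Bystander: single row of three steel cells with blue ends, 190 x 36 x 38 mm, on the bench in front of the cradle. Origin: centre of the underside.
- meter: Bystander: yellow hand multimeter, 165 x 85 x 45 mm, lying on the bench just left of the cradle (its +y side). Origin: centre of the underside.
- driver: Bystander: red-handled screwdriver 200 mm long lying on the bench to the right of the cradle (its -y side). Origin: middle of its length, on the underside.
- cleaner: Bystander: upright spray can, 64 mm in diameter, 160 mm tall, standing well to one side of the cradle. Origin: centre of the underside.
- grease: Bystander: jar 80 mm in diameter, 80 mm tall, standing well to one side. Origin: centre of the underside.

How it is judged:
By the outcome, as a careful person would: the job done as asked, in the order asked, and still so for the second after the job is handed in, with the robot touching nothing.
It also fails if it takes over 45 s, if anything falls off the work surface, if the arm or the gripper's body presses on something with over 40 N, if the wrist force passes 120 N, or if a joint passes its speed limit or range.

## Working session

There is one attempt and no reset: what is moved stays moved. The work goes in short steps, Python scripts to look and compute and a shell command to move; the robot and the scene stay as the last step left them, time stands still between calls to the robot, and variables do not carry over. Pictures are saved under pics/ and viewed, and the job is handed in when it is done.

```bash
ls; mkdir -p pics; python3 - <<'E'
from station import arm
import cv2
print(arm.observe())
for n in("scene","top"):
    im=arm.camera(n); cv2.imwrite(f"pics/{n}0.png",im[:,:,::-1]); print(n,arm.camera_info(n))
E
```

```text
pics
{'time': 0.0, 'q': array([-65.8896583 ,  26.83402961,  -0.66437512,  91.87978449,
         0.34251534,  61.38410404,  -3.22516574]), 'dq': array([ 0.09498249, -0.01028223,  0.00216928, -0.13124303, -0.03656826,
       -0.09733382, -0.0516909 ]), 'tau': array([-1.22811853e-04, -5.20554972e+01, -1.27998402e-02, -2.43760067e+01,
       -5.66784781e-02,  1.71658950e-02,  1.59425490e-04]), 'tcp_pos': array([0.29059057, 0.58080227, 0.21367084]), 'ee_rot': array([-1.79904244e+02,  5.89961176e-03,  1.53421884e+02]), 'wrist_force': array([-0.26708386, -0.2581282 , -0.76550715]), 'torque': array([ 0.00973353, -0.01345839, -0.01024553]), 'width': 0.09181496975797174}
scene {'K': array([[371.93247002,   0.        , 324.5390453 ],
       [  0.        , 371.93247002, 199.51696133],
       [  0.        ,   0.        ,   1.        ]]), 'rvec': array([ 2.09819763,  1.68420023, -0.46116145]), 'tvec': array([-0.13686072, -0.43296358,  1.46392251])}
top {'K': array([[486.54633112,   0.        , 317.21032927],
       [  0.        , 486.54633112, 198.25524328],
       [  0.        ,   0.        ,   1.        ]]), 'rvec': array([ 2.22240887, -2.16188299,  0.06967402]), 'tvec': array([-0.01095142,  0.58736715,  1.684962  ])}
```

View pics/scene0.png

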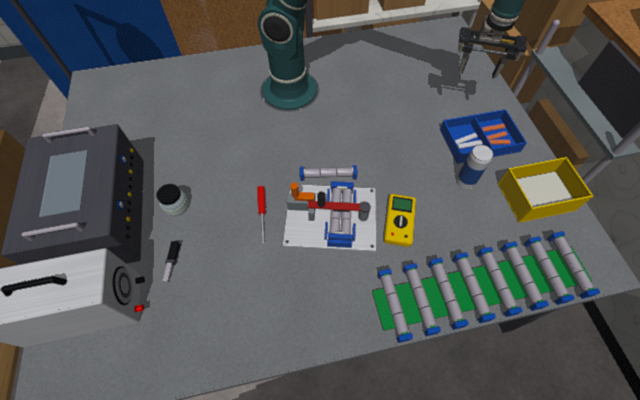

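View pics/top0.png

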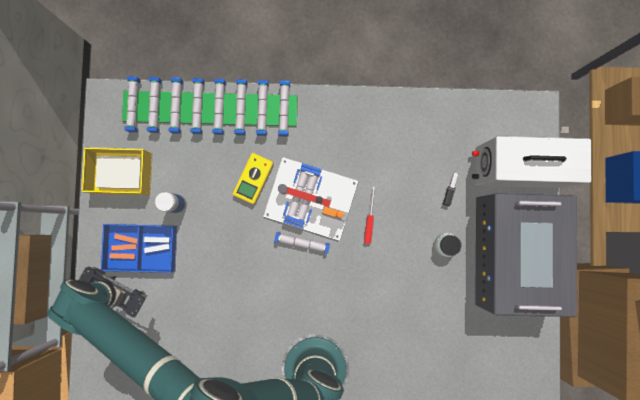

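The cradle is at about (310,198) in the top view and (330,215) in the scene view. The keeper (orange) is around (335,212) in top and (298,190) in scene. I'll zoom in on both.

```bash
python3 - <<'E'
import cv2
a=cv2.imread("pics/scene0.png")[155:260,270:400]; b=cv2.imread("pics/top0.png")[145:260,250:390]
cv2.imwrite("pics/zs0.png",cv2.resize(a,None,fx=5,fy=5,interpolation=cv2.INTER_CUBIC))
cv2.imwrite("pics/zt0.png",cv2.resize(b,None,fx=5,fy=5,interpolation=cv2.INTER_CUBIC))
E
```

```text
(no output)
```

View pics/zs0.png

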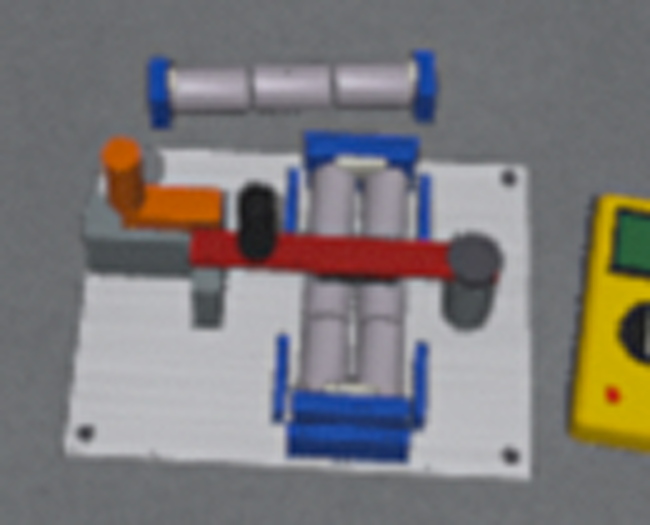

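View pics/zt0.png

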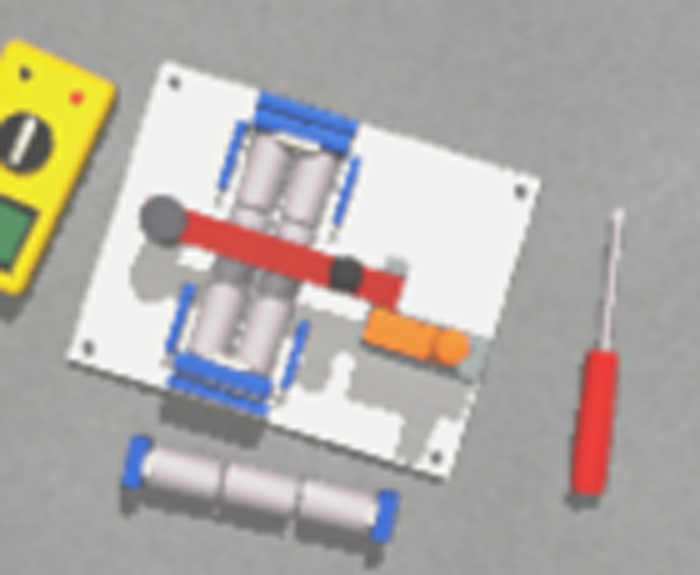

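Scene zoom: the orange knob top is at about (122,150), the black knob top at (258,190) and the pivot top at (474,258). Top zoom: the same three are at (453,347), (347,273) and (163,219), with plate screws at (174,83), (520,191), (436,457) and (88,348). Next I triangulate these.

```bash
cat > h.py <<'E'
import numpy as np, cv2
from station import arm
def P(info):
    R,_=cv2.Rodrigues(info["rvec"]); return info["K"]@np.c_[R,info["tvec"]]
def tri(ia,ib,a,b):
    X=cv2.triangulatePoints(P(ia),P(ib),np.array(a,float).reshape(2,1),np.array(b,float).reshape(2,1)).ravel(); X=X[:3]/X[3]
    e=[]
    for i,p in((ia,a),(ib,b)):
        q=P(i)@np.r_[X,1]; e.append(np.round(q[:2]/q[2]-p,2))
    return X,e
def plane(info,p,z):
    R,_=cv2.Rodrigues(info["rvec"]); d=R.T@np.linalg.inv(info["K"])@np.r_[p,1]; c=-R.T@info["tvec"]
    return c+d*(z-c[2])/d[2]
E
python3 - <<'E'
from h import *
S=arm.camera_info("scene");T=arm.camera_info("top")
s=lambda x,y:np.array([270+x/5-.4,155+y/5-.4]); t=lambda x,y:np.array([250+x/5-.4,145+y/5-.4])
for n,a,b in (("keeper",(122,150),(453,347)),("bar",(258,190),(347,273)),("pivot",(474,258),(163,219)),("scrA",(509,177),(88,348)),("scrC",(511,455),(174,83)),("scrD",(85,432),(520,191))):
    X,e=tri(S,T,s(*a),t(*b)); print(n,X.round(4),e)
pts=np.array([plane(T,t(*p),.012)[:2] for p in ((174,83),(520,191),(436,457),(88,348))])
print(pts.round(4),pts.mean(0)); r=cv2.minAreaRect(pts.astype(np.float32)*1000);print(r)
d=(pts[0]-pts[3])+(pts[1]-pts[2]); y=np.arctan2(d[1],d[0]); print("yaw",np.degrees(y))
R=np.array([[np.cos(y),-np.sin(y)],[np.sin(y),np.cos(y)]]);c=pts.mean(0)
for n,p in(("keeper",(-.026,-.105)),("keeperback",(-.026,-.141)),("bar",(0,-.03)),("pivot",(0,.1)),("open",(-.13,.1))): print(n,c+R@np.array(p))
print("bench x-axis dir of -y:",-R[:,1])
E
```

```text
keeper [ 0.5312 -0.0693  0.1377] [array([-0.68,  0.03]), array([-0.35, -0.06])]
bar [0.5773 0.0009 0.142 ] [array([-0.76,  0.02]), array([-0.38, -0.08])]
pivot [0.6139 0.125  0.0793] [array([-0.3, -0. ]), array([-0.15, -0.05])]
scrA [0.527  0.1789 0.0155] [array([-0.23, -0.  ]), array([-0.12, -0.04])]
scrC [0.7152 0.1251 0.0155] [array([-0.47, -0.  ]), array([-0.22, -0.07])]
scrD [ 0.6456 -0.1204  0.0155] [array([-0.36,  0.02]), array([-0.18, -0.03])]
[[ 0.7154  0.1245]
 [ 0.6458 -0.1213]
 [ 0.4576 -0.0668]
 [ 0.527   0.1788]] [0.58645518 0.02881404]
((586.4049682617188, 28.78546142578125), (256.3385314941406, 196.11819458007812), 74.18031311035156)
yaw -16.102918215805243
keeper [ 0.53235211 -0.06485484]
keeperback [ 0.52236702 -0.09944238]
bar [ 5.78134270e-01 -8.91194616e-06]
pivot [0.61419154 0.12489054]
open [0.48929208 0.16094781]
bench x-axis dir of -y: [-0.27736359 -0.96076503]
```

Two-view results: keeper knob at (0.531,-0.069), z 0.138; bar knob at (0.577,0.001), z 0.142; yaw -16.1°. The keeper looks drawn by about 4 mm, and the heights agree with the text. I'll move over at height and turn the jaws along the cradle's y.

```bash
python3 -m inch '[[[-2,-2,-2,0],[-6,-5.5,-3,0],[-10,-9.5,-3,-2],[-15,-14,-3,-4],[-20,-18.5,-3,-6],[-25,-23.5,-3,-8],[-30,-28,-3,-10.5],[-34,-31.5,-3,-10.5],[-37,-34,-3,-10.5],[-38,-35,-3,-10.5]]]' 6
python3 - <<'E'
from station import arm
import cv2
o=arm.observe();print(o["tcp_pos"],o["ee_rot"],o["q"],o["time"])
E
```

```text
time: 1.35
tcp_pos: [0.4746, 0.0943, 0.2443]
ee_rot: [-179.9, 0.0, 163.6]
wrist_force: [0.0, 1.1, 0.6]
width: 0.0603
[0.47460218 0.09434706 0.24425991] [-1.79868070e+02  4.83874965e-03  1.63596529e+02] [-27.79628964   8.43032748  13.87000919 113.35223192  -2.22505198
  58.54188247  60.68983986] 1.35
```

```bash
python3 - <<'E'
from h import *
import pickle
i=arm.camera_info("wrist"); im=arm.camera("wrist"); cv2.imwrite("pics/w1.png",im[:,:,::-1]); pickle.dump(i,open("w1.pkl","wb"))
E
python3 -m inch '[[[-2,-3,0,0],[-5,-7,0,0],[-8,-11,0,0],[-10,-14,0,0],[-10,-14,0,0]]]'
python3 - <<'E'
from h import *
import pickle
i=arm.camera_info("wrist"); im=arm.camera("wrist"); cv2.imwrite("pics/w2.png",im[:,:,::-1]); pickle.dump(i,open("w2.pkl","wb"))
E
```

```text
time: 2.02
tcp_pos: [0.5313, -0.0692, 0.2442]
ee_rot: [-179.8, -0.0, 163.5]
wrist_force: [0.1, -0.3, -0.3]
width: 0.06
```

View pics/w1.png

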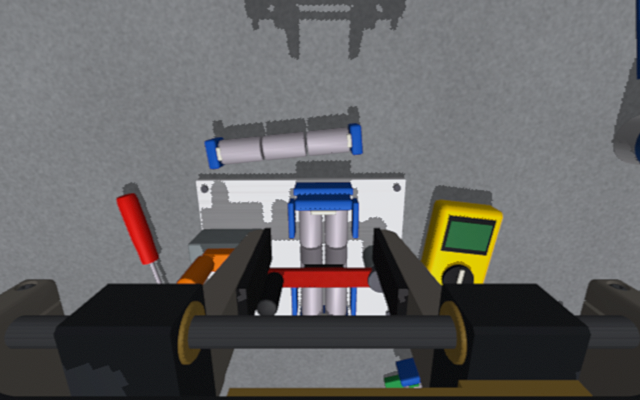

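View pics/w2.png

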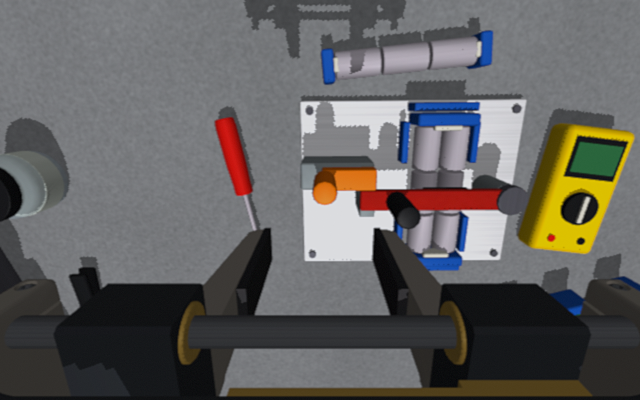

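w2 shows the keeper knob top at about (325,190), the bar knob top at (407,215) and the pivot at (511,199), with the knob ahead between the fingers. As a check, I'll measure these rays against the top-view rays.

```bash
python3 - <<'E'
from h import *
import pickle
T=arm.camera_info("top");w=pickle.load(open("w2.pkl","rb"))
im=cv2.imread("pics/w2.png"); h=cv2.cvtColor(im,cv2.COLOR_BGR2HSV)
m=cv2.inRange(h,(8,180,120),(22,255,255)); ys,xs=np.nonzero(m[170:210,300:340]); print("orange cols",xs.min()+300,ys.min()+170,ys.max()+170)
for n,a,b in(("keeper",(325,190),(340.2,214)),("bar",(407,215),(319,199.2)),("pivot",(511,199),(282.2,188.4))):
    print(n,tri(w,T,a,b),[plane(w,a,z).round(4) for z in(.136,.082)])
E
```

```text
orange cols 313 170 203
keeper (array([ 0.53148837, -0.06998105,  0.12656796]), [array([-2.61,  0.55]), array([-0.32, -0.04])]) [array([ 0.5292, -0.0668,  0.136 ]), array([ 0.5435, -0.0706,  0.082 ])]
bar (array([5.77340771e-01, 2.11884029e-04, 1.31791990e-01]), [array([-1.23,  1.09]), array([-0.18,  0.08])]) [array([0.5748, 0.0009, 0.136 ]), array([0.5979, 0.0101, 0.082 ])]
pivot (array([0.61323157, 0.12462823, 0.08157319]), [array([-0.43,  0.9 ]), array([-0.1,  0.1])]) [array([0.5867, 0.0971, 0.136 ]), array([0.6121, 0.125 , 0.082 ])]
```

All measurements agree within about 3 mm, and the TCP is above the knob. I'll descend to TCP z of about 0.102, then grip.

```bash
python3 -m inch '[[[0,0,2,0],[0,0,5,0],[0,0,8,0],[0,0,10.5,0],[0,0,12.5,0],[0,0,13.6,0],[0,0,14.2,0],[0,0,14.2,0]]]' 6
python3 - <<'E'
from h import *
for n in("scene",):
    im=arm.camera(n)[130:260,250:410]; cv2.imwrite(f"pics/{n}3.png",cv2.resize(im[:,:,::-1],None,fx=4.5,fy=4.5,interpolation=cv2.INTER_CUBIC))
E
```

```text
time: 3.08
tcp_pos: [0.5308, -0.0669, 0.1022]
ee_rot: [-179.9, -0.1, 163.7]
wrist_force: [0.8, 0.3, -0.9]
width: 0.0598
```

View pics/scene3.png

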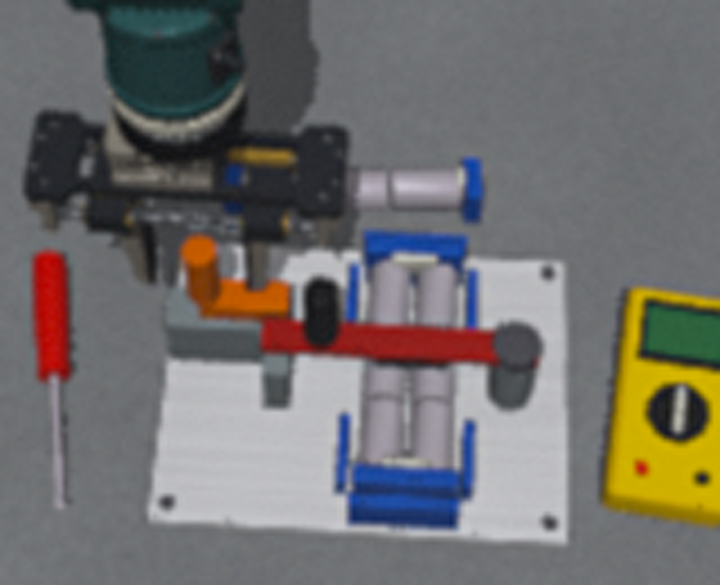

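The orange knob, at (200,265) in the zoom, stands between the fingers. Closing.

```bash
python3 -m inch '[[[0,0,0,0],[0,0,0,0],[0,0,0,0],[0,0,0,0],[0,0,0,0],[0,0,0,0]]]' 0 20
```

```text
time: 3.88
tcp_pos: [0.5312, -0.0671, 0.1026]
ee_rot: [-179.9, -0.0, 163.7]
wrist_force: [0.0, 0.3, 1.5]
width: 0.0236
```

Gripped, at 23.6 mm width. Pulling back.

```bash
python3 -m inch '[[[0,-0.6,0,0],[0,-1.2,0,0],[0,-1.8,0,0],[0,-2.4,0,0],[0,-2.9,0,0],[0,-3.1,0,0],[0,-3.1,0,0]]]'
python3 -m inch '[[[0,-0.2,0,0],[0,-0.35,0,0],[0,-0.5,0,0],[0,-0.5,0,0],[0,-0.5,0,0]]]'
```

```text
time: 4.75
tcp_pos: [0.5226, -0.0967, 0.1026]
ee_rot: [-179.9, -0.0, 163.7]
wrist_force: [2.2, 1.6, -1.8]
width: 0.0235
time: 5.38
tcp_pos: [0.5225, -0.097, 0.1026]
ee_rot: [179.8, 0.0, 163.8]
wrist_force: [5.6, 11.6, -4.7]
width: 0.0235
```

It stopped after 31 mm with about 12 N of reaction. One more small pull to confirm it is the end stop.

```bash
python3 -m inch '[[[0,-0.3,0,0],[0,-0.6,0,0],[0,-0.6,0,0],[0,-0.6,0,0]]]'
python3 - <<'E'
from h import *
for n,(r,c) in dict(top=(145,250),scene=(155,260)).items():
    im=arm.camera(n)[r:r+115,c:c+140]; cv2.imwrite(f"pics/{n}4.png",cv2.resize(im[:,:,::-1],None,fx=5,fy=5,interpolation=cv2.INTER_CUBIC))
E
```

```text
time: 5.88
tcp_pos: [0.5225, -0.0971, 0.1025]
ee_rot: [179.5, 0.0, 164.1]
wrist_force: [6.4, 13.5, -4.5]
width: 0.0235
```

View pics/scene4.png

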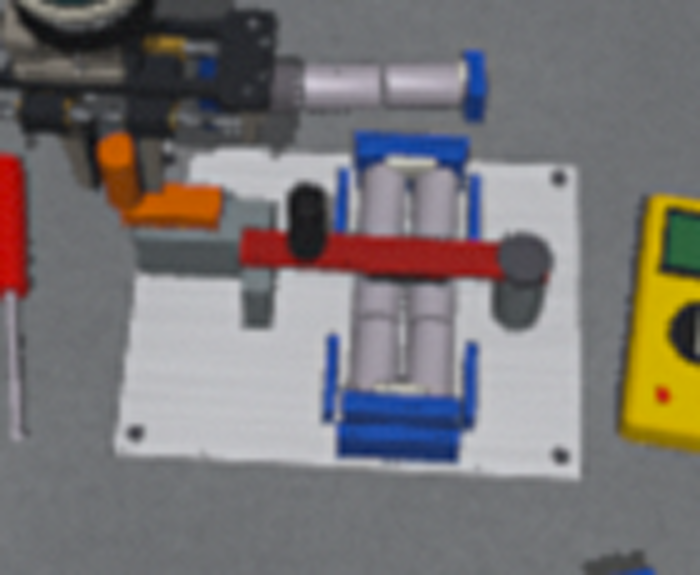

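Scene zoom: the keeper is drawn back, with its nose end at (220,205), clear of the bar tip at (243,247). The hard stop is confirmed. Releasing and lifting.

```bash
python3 -m inch '[[[0,0,0,0],[0,0,0,0],[0,0,0,0],[0,0,0,0]]]' 6
python3 -m inch '[[[0,0,-1.5,0],[0,0,-4,0],[0,0,-6,0],[0,0,-7,0],[0,0,-7,0]]]'
python3 - <<'E'
from h import *
o=arm.observe();print(o["tcp_pos"],o["ee_rot"],o["q"])
R=cv2.Rodrigues(np.zeros(3))[0]
from scipy.spatial.transform import Rotation as Ro
R=Ro.from_euler("xyz",o["ee_rot"],degrees=True).as_matrix()
print((R.T@(np.array([.5768,.0003,.102])-o["tcp_pos"])*100).round(2))
im=arm.camera("scene")[145:260,260:400]; cv2.imwrite("pics/scene5.png",cv2.resize(im[:,:,::-1],None,fx=5,fy=5,interpolation=cv2.INTER_CUBIC))
E
```

```text
time: 6.48
tcp_pos: [0.5222, -0.0979, 0.1024]
ee_rot: [179.5, 0.0, 164.0]
wrist_force: [0.0, -0.1, -0.6]
width: 0.0594
time: 7.1
tcp_pos: [0.5225, -0.0986, 0.1734]
ee_rot: [179.5, 0.1, 164.0]
wrist_force: [-0.1, -0.3, 0.1]
width: 0.06
[ 0.52247145 -0.09855092  0.17338525] [1.79496027e+02 1.04549162e-01 1.64006691e+02] [ -9.33913108  18.42318232  20.17934678 111.88445501  -8.70719627
  50.91997034  89.38746804]
[-2.49 10.94  7.24]
```

View pics/scene5.png

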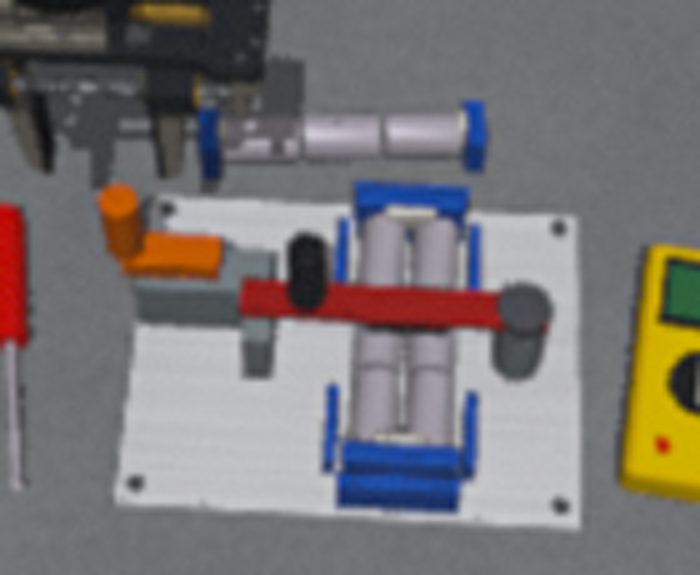

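The keeper stays at its stop, with its knob at (120,200), and the bar is closed with its knob top at (307,245). I'll go above the bar knob with the jaws turned 45°, so they lie along the tangent at mid-swing.

```bash
python3 -m inch '[[[-0.5,2,-0.5,-9],[-1.5,5,-0.5,-18],[-2,8,-0.5,-27],[-2.5,10,-0.5,-36],[-2.5,10.9,-0.5,-45],[-2.5,10.9,-0.5,-45]]]' 6
python3 - <<'E'
from h import *
from scipy.spatial.transform import Rotation as Ro
o=arm.observe();print(o["q"])
R=Ro.from_euler("xyz",o["ee_rot"],degrees=True).as_matrix()
print((R.T@(np.array([.5768,.0003,.102])-o["tcp_pos"])*100).round(2))
E
```

```text
time: 7.9
tcp_pos: [0.5755, 0.0001, 0.1774]
ee_rot: [179.6, 0.3, -151.0]
wrist_force: [0.6, 0.3, -0.9]
width: 0.0598
[-10.20274081  21.88699411   8.96385059 105.08278924  -4.74514142
  53.31331814 119.94969623]
[-0.09 -0.1   7.54]
```

```bash
python3 -m inch '[[[0,0,1.5,0],[0,0,3.5,0],[0,0,5.5,0],[-0.1,0,7,0],[-0.1,0,7.5,0],[-0.1,0,7.5,0]]]' 6
python3 - <<'E'
from h import *
im=arm.camera("scene")[145:260,260:400]; cv2.imwrite("pics/scene6.png",cv2.resize(im[:,:,::-1],None,fx=5,fy=5,interpolation=cv2.INTER_CUBIC))
E
```

```text
time: 8.65
tcp_pos: [0.5763, 0.001, 0.1021]
ee_rot: [179.6, 0.2, -151.0]
wrist_force: [-0.2, 0.7, -0.1]
width: 0.0599
```

View pics/scene6.png

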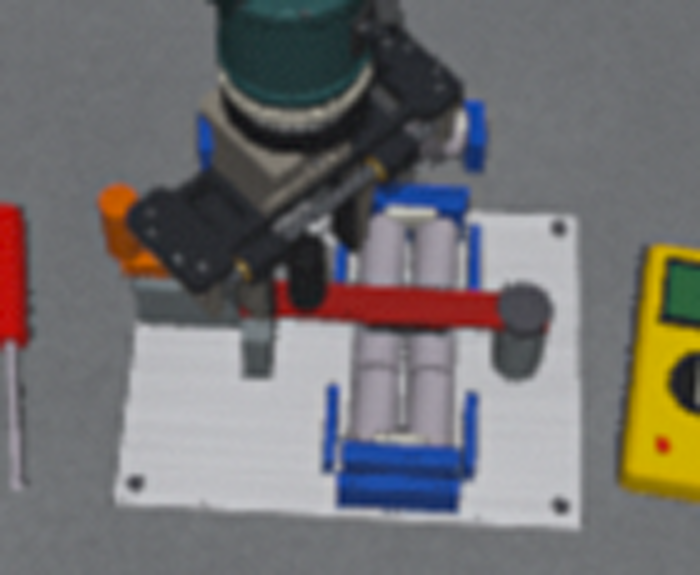

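The black knob, at (308,260), is between the fingers. Gripping gently so the knob can turn.

```bash
python3 -m inch '[[[0,0,0,0],[0,0,0,0],[0,0,0,0],[0,0,0,0],[0,0,0,0],[0,0,0,0]]]' 0 12
python3 - <<'E'
from h import *
from scipy.spatial.transform import Rotation as Ro
o=arm.observe();R=Ro.from_euler("xyz",o["ee_rot"],degrees=True).as_matrix()
pv=np.array([.6138,.1248]); p=o["tcp_pos"]; print(p, np.linalg.norm(p[:2]-pv), np.degrees(np.arctan2(*(p[:2]-pv)[::-1])))
# closed direction from yaw -16.1: -y dir
a0=np.radians(-90-16.1)
pv2=p[:2]-.13*np.array([np.cos(a0),np.sin(a0)])   # pivot consistent with grip
print(pv2)
for th in range(0,100,9):
    a=a0-np.radians(th); t=np.r_[pv2+.13*np.array([np.cos(a),np.sin(a)]),.102]
    print(th,(R.T@(t-p)*100).round(2))
E
```

```text
time: 9.45
tcp_pos: [0.5767, 0.0014, 0.1028]
ee_rot: [179.6, 0.3, -151.0]
wrist_force: [-0.4, 1.2, 1.9]
width: 0.0238
[0.57666575 0.00136231 0.10278268] 0.12890234840662154 -106.74307380306836
[0.61271665 0.1262636 ]
0 [ 0.   -0.    0.08]
9 [1.32 1.55 0.08]
18 [2.39 3.29 0.09]
27 [3.16 5.18 0.1 ]
36 [3.64 7.16 0.11]
45 [3.8  9.2  0.12]
54 [ 3.63 11.23  0.14]
63 [ 3.15 13.21  0.15]
72 [ 2.37 15.1   0.17]
81 [ 1.3  16.83  0.19]
90 [-0.02 18.38  0.21]
99 [-1.58 19.71  0.22]
```

```bash
python3 -m inch '[[[0.4,0.4,0,0],[0.85,0.95,0,0],[1.3,1.55,0,0],[1.9,2.4,0,0],[2.4,3.3,0.1,0],[2.8,4.2,0.1,0],[3.15,5.2,0.1,0],[3.4,6.1,0.1,0],[3.65,7.15,0.1,0],[3.65,7.15,0.1,0]]]'
python3 - <<'E'
from h import *
from scipy.spatial.transform import Rotation as Ro
o=arm.observe();R=Ro.from_euler("xyz",o["ee_rot"],degrees=True).as_matrix()
pv=np.array([.6133,.1255]); p=o["tcp_pos"]; f=p[:2]-pv; print(np.linalg.norm(f), R.T@o["wrist_force"])
b=np.arctan2(f[1],f[0]); print("open deg",-106.1-np.degrees(b))
a0=np.radians(-106.1)
pv2=p[:2]-.13*np.array([np.cos(b),np.sin(b)])
for th in range(36,100,6):
    a=a0-np.radians(th); t=np.r_[pv2+.13*np.array([np.cos(a),np.sin(a)]),.1025]
    print(th,(R.T@(t-p)*100).round(2))
E
```

```text
time: 10.7
tcp_pos: [0.5091, 0.0482, 0.1022]
ee_rot: [179.5, 0.3, -150.9]
wrist_force: [-2.1, -0.2, 5.2]
width: 0.0235
0.12976521590806325 [ 1.92821977  0.89532484 -5.19141811]
open deg 37.319456528763084
36 [-0.04 -0.3  -0.04]
42 [ 0.09  1.06 -0.03]
48 [ 0.09  2.42 -0.01]
54 [-0.06  3.77 -0.  ]
60 [-0.35  5.1   0.01]
66 [-0.77  6.39  0.02]
72 [-1.33  7.63  0.04]
78 [-2.01  8.81  0.05]
84 [-2.82  9.91  0.06]
90 [-3.73 10.92  0.08]
96 [-4.75 11.82  0.09]
```

The bar is at 37° with small forces. Continuing.

```bash
python3 -m inch '[[[0.05,0.8,0,0],[0.1,1.7,0,0],[0.05,2.7,0,0],[-0.05,3.7,0,0],[-0.35,5.1,0,0],[-0.75,6.4,0,0],[-1.3,7.6,0,0],[-2,8.8,0,0],[-2.6,9.6,0,0],[-2.6,9.6,0,0]]]'
python3 - <<'E'
from h import *
from scipy.spatial.transform import Rotation as Ro
o=arm.observe();R=Ro.from_euler("xyz",o["ee_rot"],degrees=True).as_matrix()
pv=np.array([.6133,.1255]); p=o["tcp_pos"]; f=p[:2]-pv; print(np.linalg.norm(f), R.T@o["wrist_force"])
b=np.arctan2(f[1],f[0]); print("open deg",-106.1-np.degrees(b)+360*(b>0))
a0=np.radians(-106.1)
pv2=p[:2]-.13*np.array([np.cos(b),np.sin(b)])
for th in range(84,103,3):
    a=a0-np.radians(th); t=np.r_[pv2+.13*np.array([np.cos(a),np.sin(a)]),.1025]
    print(th,(R.T@(t-p)*100).round(2))
E
```

```text
time: 11.95
tcp_pos: [0.4846, 0.1462, 0.1027]
ee_rot: [179.5, 0.2, -150.8]
wrist_force: [0.3, 1.3, -5.8]
width: 0.0235
0.13039277003440725 [-0.86077739  0.95107493  5.80014428]
open deg 83.0172597099745
84 [-0.14  0.17  0.02]
87 [-0.58  0.69  0.03]
90 [-1.06  1.18  0.04]
93 [-1.55  1.65  0.04]
96 [-2.07  2.08  0.05]
99 [-2.61  2.5   0.06]
102 [-3.18  2.88  0.06]
```

Next I push up to the stop, a little past 90°, and watch the force.

```bash
python3 -m inch '[[[-0.25,0.3,0,0],[-0.6,0.7,0,0],[-0.85,0.95,0,0],[-1.05,1.2,0,0],[-1.2,1.35,0,0],[-1.3,1.5,0,0],[-1.3,1.5,0,0]]]'
python3 - <<'E'
from h import *
o=arm.observe();pv=np.array([.6133,.1255]); p=o["tcp_pos"]; f=p[:2]-pv;b=np.arctan2(f[1],f[0]); print("open deg",(-106.1-np.degrees(b))%360)
E
```

```text
time: 12.82
tcp_pos: [0.4884, 0.1628, 0.1028]
ee_rot: [179.6, 0.1, -150.9]
wrist_force: [-0.2, -8.9, -2.3]
width: 0.0237
open deg 90.5365769498436
```

```bash
python3 -m inch '[[[-0.2,0.2,0,0],[-0.5,0.5,0,0],[-0.5,0.5,0,0],[-0.5,0.5,0,0]]]'
python3 -m inch '[[[0,0,0,0],[0,0,0,0],[0,0,0,0],[0,0,0,0]]]' 6
python3 -m inch '[[[0,0,-1,0],[0,0,-3,0],[0,0,-6,0],[0,0,-9,0],[0,0,-12,0],[0,0,-14,0],[0,0,-14,0]]]'
python3 - <<'E'
from h import *
for n in("top","scene"):
    im=arm.camera(n); cv2.imwrite(f"pics/{n}7.png",im[:,:,::-1])
E
```

```text
time: 13.32
tcp_pos: [0.489, 0.1633, 0.1026]
ee_rot: [179.8, -0.4, -151.1]
wrist_force: [-2.9, -16.1, 3.4]
width: 0.0238
time: 13.82
tcp_pos: [0.4891, 0.1641, 0.1028]
ee_rot: [179.8, -0.3, -151.0]
wrist_force: [-0.3, 0.1, -0.2]
width: 0.0595
time: 14.7
tcp_pos: [0.4911, 0.1647, 0.2448]
ee_rot: [179.8, -0.1, -151.0]
wrist_force: [-0.3, -0.2, -0.5]
width: 0.0601
```

View pics/scene7.png

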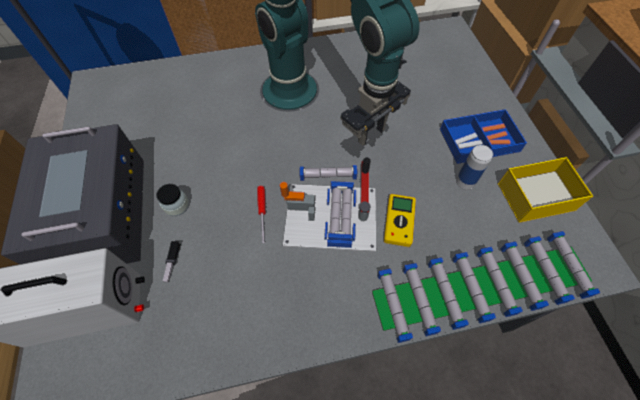

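View pics/top7.png

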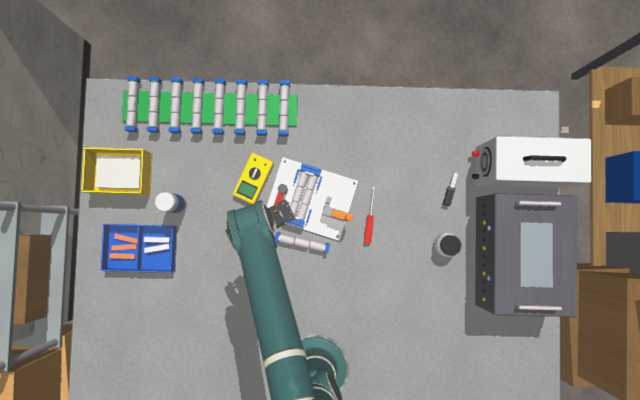

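Scene view: the bar points along the cradle's -x, from (363,210) to the knob at (366,165), and the keeper is drawn back at (290,190). The pack and bystanders look unmoved. I'll move the arm aside and check the numbers.

```bash
python3 -m inch '[[[-1,3,-1,0],[-2,7,-2,0],[-4,12,-2,0],[-6,17,-2,0],[-7,21,-2,0],[-8,24,-2,0],[-8,24,-2,0]]]'
python3 - <<'E'
from h import *
ims={}
for n in("top","scene"):
    ims[n]=arm.camera(n)[:,:,::-1].copy(); cv2.imwrite(f"pics/{n}8.png",ims[n])
a=ims["scene"][140:260,255:415]; b=ims["top"][145:260,230:390]
cv2.imwrite("pics/zs8.png",cv2.resize(a,None,fx=5,fy=5,interpolation=cv2.INTER_CUBIC))
cv2.imwrite("pics/zt8.png",cv2.resize(b,None,fx=5,fy=5,interpolation=cv2.INTER_CUBIC))
for n in ims:
    d=cv2.absdiff(ims[n],cv2.imread(f"pics/{n}0.png")).max(2)>40
    k,_,st,_=cv2.connectedComponentsWithStats(d.astype(np.uint8)); print(n,[list(s) for s in st[1:] if s[4]>6])
E
```

```text
time: 15.68
tcp_pos: [0.4413, 0.4151, 0.2609]
ee_rot: [179.8, -0.5, -150.7]
wrist_force: [-0.4, -1.2, -0.1]
width: 0.0597
top [[np.int32(286), np.int32(187), np.int32(47), np.int32(36), np.int32(640)], [np.int32(263), np.int32(191), np.int32(21), np.int32(58), np.int32(437)], [np.int32(284), np.int32(198), np.int32(8), np.int32(9), np.int32(44)], [np.int32(335), np.int32(213), np.int32(18), np.int32(8), np.int32(82)], [np.int32(62), np.int32(214), np.int32(235), np.int32(186), np.int32(19121)], [np.int32(319), np.int32(223), np.int32(8), np.int32(3), np.int32(13)], [np.int32(338), np.int32(227), np.int32(7), np.int32(15), np.int32(70)], [np.int32(329), np.int32(229), np.int32(7), np.int32(9), np.int32(45)], [np.int32(47), np.int32(283), np.int32(16), np.int32(43), np.int32(322)], [np.int32(308), np.int32(370), np.int32(20), np.int32(26), np.int32(139)], [np.int32(292), np.int32(375), np.int32(27), np.int32(25), np.int32(75)], [np.int32(334), np.int32(375), np.int32(3), np.int32(4), np.int32(7)], [np.int32(204), np.int32(381), np.int32(16), np.int32(16), np.int32(107)], [np.int32(328)
[... 1979 characters left out ...]
), np.int32(3), np.int32(4), np.int32(7)], [np.int32(471), np.int32(53), np.int32(11), np.int32(2), np.int32(15)], [np.int32(461), np.int32(53), np.int32(32), np.int32(28), np.int32(482)], [np.int32(492), np.int32(61), np.int32(9), np.int32(17), np.int32(52)], [np.int32(429), np.int32(74), np.int32(7), np.int32(6), np.int32(25)], [np.int32(466), np.int32(81), np.int32(10), np.int32(18), np.int32(76)], [np.int32(458), np.int32(82), np.int32(6), np.int32(5), np.int32(23)], [np.int32(360), np.int32(157), np.int32(11), np.int32(46), np.int32(374)], [np.int32(280), np.int32(182), np.int32(23), np.int32(19), np.int32(310)], [np.int32(303), np.int32(191), np.int32(58), np.int32(21), np.int32(644)]]
```

View pics/zs8.png

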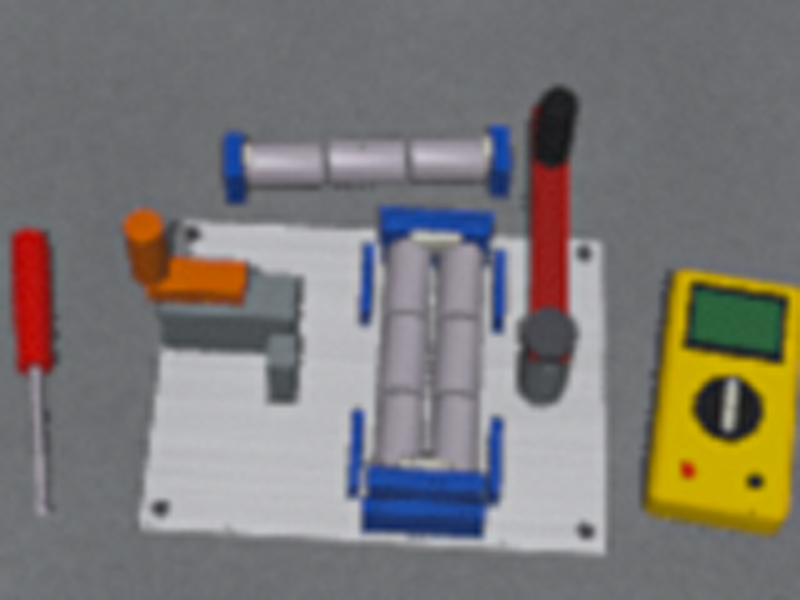

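View pics/zt8.png

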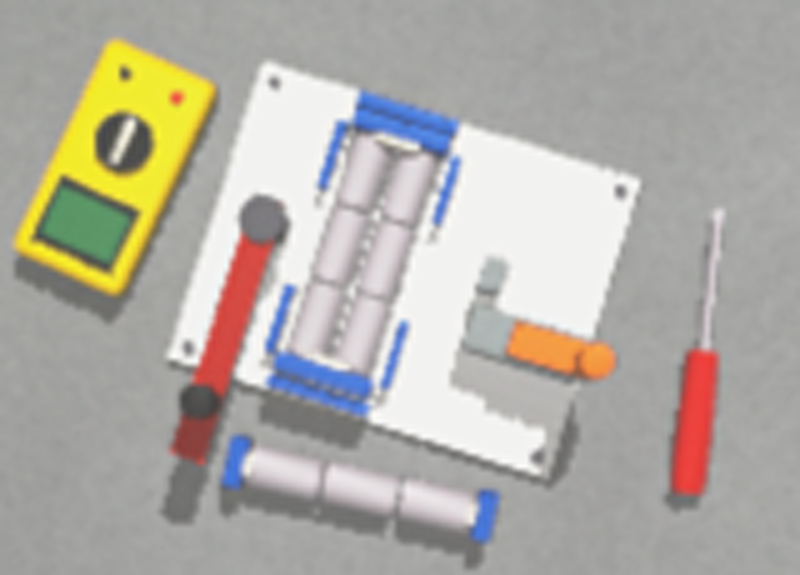

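Zooms: the bar is alongside the plate edge, with its knob at (200,401) in top and (558,102) in scene. The keeper knob is at (597,360) and (145,223). The pack and bystanders are where they were. Now a final triangulation.

```bash
python3 - <<'E'
from h import *
S=arm.camera_info("scene");T=arm.camera_info("top")
s=lambda x,y:np.array([255+x/5-.4,140+y/5-.4]); t=lambda x,y:np.array([230+x/5-.4,145+y/5-.4])
y=np.radians(-16.1);R=np.array([[np.cos(y),-np.sin(y)],[np.sin(y),np.cos(y)]]);c=np.array([.58646,.02881])
for n,a,b in(("keeper",(145,223),(597,360)),("bar",(558,102),(200,401))):
    X,e=tri(S,T,s(*a),t(*b)); print(n,X.round(4),e,"cradle",(R.T@(X[:2]-c)).round(4))
X0=np.array([.5312,-.0693]);print((R.T@(X0-c)).round(4))
E
```

```text
keeper [ 0.5235 -0.0982  0.1379] [array([-0.59,  0.03]), array([-0.31, -0.04])] cradle [-0.0252 -0.1395]
bar [0.4901 0.1587 0.1356] [array([-0.65, -0.  ]), array([-0.34, -0.11])] cradle [-0.1286  0.0981]
[-0.0259 -0.1096]
```

The keeper is at y = -139.5 mm (nominal stop -141) and the bar knob at (-129, 98) mm (nominal -130, 100). Both are within calibration error, and both stops were felt. Handing in.

```bash
python3 -c "
from station import arm
print(arm.hand_in(), arm.observe()['time'])"
```

```text
the job is handed in; nothing more can be done
the job is handed in; nothing more can be done
```

The pack is released: I drew the keeper back to its stop, swung the bar open by its knob to its stop, let go of both and moved the arm clear. I handed the job in at about 16 s.

- **Keeper:** it moved about 31 mm and then stopped at about 15 N. The last two-view fix puts its knob at y = -139.5 mm in the cradle's frame, against -141 mm nominal. That 1.5 mm gap is within the 2 mm calibration.
- **Bar:** it stopped at about 90°, with about 16 N of reaction. After release its knob measured (-129, 98) mm in the cradle's frame, against (-130, 100) nominal, or about 89° open and clear of the pack.
- **Pack and bystanders:** the before-and-after pictures show the pack in its nest and the bystanders unmoved. The only changes are the arm, keeper, bar and their shadows.
- **Disagreement:** one wrist-camera fix put the keeper knob's top at 127 mm, while the other views gave 138 mm and the task text 136 mm. The grasp height suited all three.

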